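Turn the turning tool nose-in in its holder

ROBOT

A 6-joint arm with a two-finger parallel gripper is mounted at the origin on the work surface. World frame = base frame: x ahead of the robot, y to its left, z up, the work surface at z = 0. Lengths are in m, angles in degrees, forces in N, time in s.
With the tool pointing down it reaches from about 0.4 to 0.825 m from the base axis. Payload 7 kg.
Tool frame: the origin (TCP) lies at the very end of the fingers, on their centre line; the grasp point (between the pads) lies 19 mm behind it; y points along the fingers, x is the direction in which the jaws open and shut, and the axes are right-handed (so a half turn about y gives the same grasp; the last joint's range is limited). The gripper opens to 88 mm and grips with 3 to 60 N. Pads are 19 mm wide; open, the fingers measure 130 mm over their backs; the gripper's body (78 mm by 193 mm) begins 47 mm behind the grasp point.
Start: joints at [-46.748, 20.546, 0.682, 0, -70.136, -16.507], TCP at [0.304, -0.603, 0.227] pointing down, gripper open.
Joint ranges: [-176.03, 176.03], [-82.01, 121.73], [-58.28, 71.71], [-173.87, 95.51], [-174.79, -0.11], [-173.66, 173.66]. Speed limits (degrees/s): [136.94, 136.94, 172.46, 180, 180, 180].

INTERFACE

Orientations are given as a 3x3 rotation matrix whose columns are the frame's x, y, z axes.
In Python, from station import r gives the robot as it stands. Calls block until the motion is done:
- r.movep(position, orientation): joint-space move of the TCP to a pose.
- r.line_to(position, velocity=0.15, rotation=None, guard=None): straight line of the TCP; rotation=None keeps the orientation; velocity is the mean speed in m/s. With guard (N) it stops when the force on the tool has changed by that much, and returns True; else False.
- r.movej(angles): joint-space move.
- r.move_gripper(opening, strength=None): finger opening in m; strength is the grip in N (None keeps the last); returns when the fingers have stopped.
- r.dwell(seconds).
- r.solve_ik(position, orientation): joint angles nearest the present ones, or None.
- r.state(): the state.
- r.get_image(name): name is "scene" or "side" or "wrist"; returns a dict with "img" (384x512x3 uint8, red, green, blue), "mtx" (3x3 intrinsics, pixels), "T" (4x4, takes a point from camera to world coordinates). Camera axes: x right, y up, looking along -z (the intrinsics and any distortion apply to the point x, -y, -z); pixel columns grow to the right and rows downward; lengths in m; the calibration is good to about 2 mm. A picture is of the moment at which its call begins. There is no depth.
A pose or a line that the arm cannot do raises r.Unreachable and nothing moves.
- r.finish_job(): hands the job in, once; it reports no verdict.
The state is a dict: "clock": time; "joints": joint angles; "dq": joint speeds; "tau": joint torques, N m; "position": TCP position; "tcp_rot": TCP orientation; "force": force on the tool from outside, world axes, zero at the start; "wrist_torque": the same for the moment, N m; "opening": finger opening in m.
Only numpy, scipy, OpenCV 4.12 (cv2) and the standard library are available. Lean on these libraries where they do the work, as an engineer would, in place of code of your own. Each camera call takes 0.05 s, during which the arm holds its last target.

TASK

One of the two turning tools has been put away with its pointed cutting nose sticking out of its sloping holder. Pull it right out, turn it end for end and put it back in the same holder nose first, pushed fully home against the bottom, so that the nose is sheltered and only the square tail sticks out, like its neighbour. Then let go, and leave the neighbouring tool and everything else on the bench where it is.

Things in the scene. Friction and masses are not known exactly. Their poses are not given: they have to be found in the camera images.
- tool: The tool to turn: plain steel bar 150 mm long, 14 wide (y), 20 high (z), about 0.3 kg. Origin mid-length, centre of section; x runs to the nose. Full width from the tail (x = -75) to x = +50; from there an 8 mm wide neck ends in a 90 degree point (seen from above) at +75; 20 high all along. At the start the tail half is in the pocket; 50 mm of full-width bar, then the nose, stick out.
- tool_nose (a point): The point of the nose, on the bar's axis, 75 mm from the origin along +x. Pushed 40 mm or more into the pocket nose first and let go, the bar stays there by friction, drooping up to about 5 degrees.
- tool_tail (a point): Centre of the square tail face, 75 mm from the origin along -x. A hand that pulled the bar out near the mouth is in the way when it goes back the other way round: the bar must be gripped anew nearer the tail, or pushed on the tail, to go home.
- holder_pocket: Pocket of that tool's holder, bolted down: a grey block 41 mm wide, 47 high (square to the slope), with a blind slot 17 wide, 23 high (1.5 mm play all round), 75 deep. Origin: centre of the mouth, 105 mm above the bench. x points out along the slot, 30 degrees above level, roughly away from the robot; y level across it; z square to both, 30 degrees off vertical.
- pocket_bottom (a point): Centre of the pocket's end wall, where the bar stops: 75 mm inside the mouth along the pocket's -x. Mouth flared 2.5 mm a side over the first 6 mm. The bar binds if pulled or pushed off the slope's line: ease the sideways load. Gripped across its width by fingers square to the slope, the bar comes end for end and back in line by a half turn about the fingers' own axis.
- tool2: The neighbouring tool, the same kind of bar, already nose-in in its own identical sloping holder 0.2 m or more away, mouth also away from the robot, with 75 mm of square tail sticking out. Origin at mid-length, x pointing up the slope out of its holder. Leave it.
- collar: Bystander: a steel collar 42 mm across, 24 mm high, standing between the two holders; origin at the centre of its underside.
- oil: Bystander: a green metal oil bottle, 52 mm across, 130 mm tall; origin at the centre of its underside.
- chuck_key: Bystander: a T-shaped steel chuck key lying flat, 104 mm long along x with a 100 mm cross bar along y at its origin, 16 mm high.
- wrench: Bystander: a wrench lying flat along its x axis.
- brush: Bystander: a bench brush lying flat along its x axis.
- drill_chuck: Bystander: a steel drill chuck standing on the bench, 48 mm across, 66 mm tall; origin at the centre of its underside.
Things that resemble listed ones, but are neither listed nor needed, are in the scene too. What is shaped like the part that bears holder_pocket but yellow is not meant.

How it is judged:
By the outcome, as a careful person would: the job done as asked, in the order asked, and still so for the second after the job is handed in, with the robot touching nothing.
It also fails if it takes over 61 s, if anything falls off the work surface, if the arm or the gripper's body presses on something with over 40 N, if the wrist force passes 120 N, or if a joint passes its speed limit or range.

## Working session

There is one attempt and no reset: what is moved stays moved. The work goes in short steps, each a Python script; the robot and the scene stay as the last script left them, time stands still between calls to the robot, and variables do not carry over. Pictures are saved under pics/ and viewed, and the job is handed in when it is done.

```bash
mkdir -p pics; ls
python3 - <<'E'
from station import r
import cv2,numpy as np
for n in ["scene","side","wrist"]:
    d=r.get_image(n); cv2.imwrite(f"pics/a_{n}.png",d["img"][:,:,::-1]); print(n,d["mtx"].tolist(),np.round(d["T"],4).tolist(),d.keys())
print(r.state())
E
```

```text
pics
scene [[460.69359823971365, 0.0, 259.2686075648073], [0.0, 460.69359823971365, 192.4910966070759], [0.0, 0.0, 1.0]] [[-0.2613, -0.516, 0.8157, 1.4817], [0.965, -0.1195, 0.2335, 0.2859], [-0.0231, 0.8482, 0.5292, 0.7366], [0.0, 0.0, 0.0, 1.0]] dict_keys(['img', 'mtx', 'T'])
side [[443.2573711743121, 0.0, 253.3485242460287], [0.0, 443.2573711743121, 184.77407624782236], [0.0, 0.0, 1.0]] [[-0.9931, 0.0546, -0.1033, 0.3811], [-0.1168, -0.5033, 0.8562, 1.2279], [-0.0052, 0.8624, 0.5062, 0.8393], [0.0, 0.0, 0.0, 1.0]] dict_keys(['img', 'mtx', 'T'])
wrist [[285.10945999672936, 0.0, 257.8631489693195], [0.0, 285.10945999672936, 189.5480796572113], [0.0, 0.0, 1.0]] [[-0.4499, -0.8559, -0.2549, 0.2355], [0.8931, -0.4304, -0.1309, -0.6367], [0.0023, -0.2865, 0.9581, 0.3841], [0.0, 0.0, 0.0, 1.0]] dict_keys(['img', 'mtx', 'T'])
{'clock': 0.15, 'joints': array([-4.67472771e+01,  2.05842303e+01,  6.45215122e-01, -1.36869233e-02,
       -7.01373150e+01, -1.65062265e+01]), 'dq': array([-0.02541921, -0.21478776,  0.16442985,  0.02627623,  0.1496061 ,
       -0.17123064]), 'tau': array([ 1.24782233e-03, -5.83273888e+01,  2.93294996e+01,  7.00126112e+00,
        8.86230584e-03, -1.00904499e-04]), 'position': array([ 0.30356784, -0.60245851,  0.22581117]), 'tcp_rot': array([[-4.49970718e-01, -7.49212030e-04, -8.93042995e-01],
       [ 8.93042303e-01,  1.12424227e-03, -4.49971312e-01],
       [ 1.34112060e-03, -9.99999087e-01,  1.63201937e-04]]), 'force': array([ 0.06077755, -0.24304773,  0.41299669]), 'wrist_torque': array([-0.04826915, -0.00700788, -0.01021829]), 'opening': 0.08783946709321928}
```

View pics/a_scene.png

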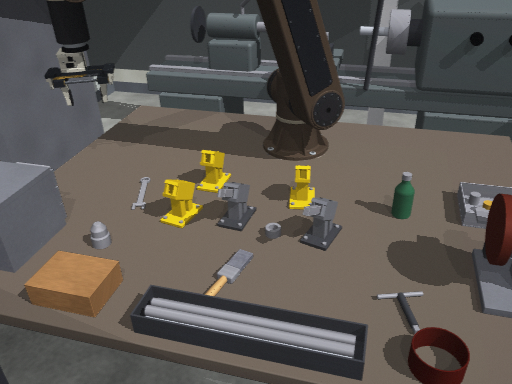

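View pics/a_side.png

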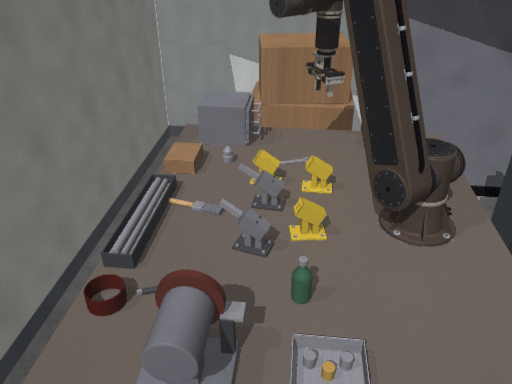

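View pics/a_wrist.png

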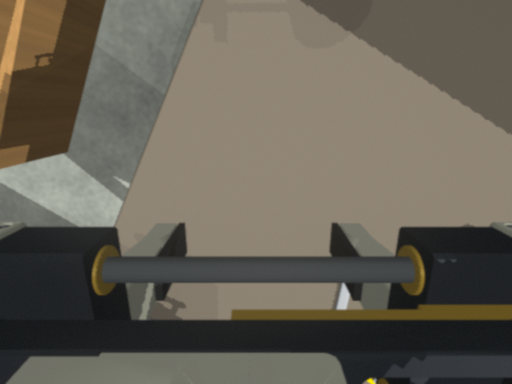

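The two grey holders are in scene at about (236,200) and (322,215), and in side at (268,185) and (253,225). The yellow ones are decoys. I'll crop in to see which bar shows its nose.

Run:
```python
import cv2,numpy as np
a=cv2.imread("pics/a_scene.png");b=cv2.imread("pics/a_side.png")
f=lambda im,x,y,w,h:cv2.resize(im[y:y+h,x:x+w],(400,300),interpolation=cv2.INTER_CUBIC)
top=np.hstack([f(a,196,168,80,60),f(a,282,188,80,60)])
bot=np.hstack([f(b,228,155,80,60),f(b,208,192,80,60)])
cv2.imwrite("pics/b.png",np.vstack([top,bot]))
```

```text
(no output)
```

View pics/b.png

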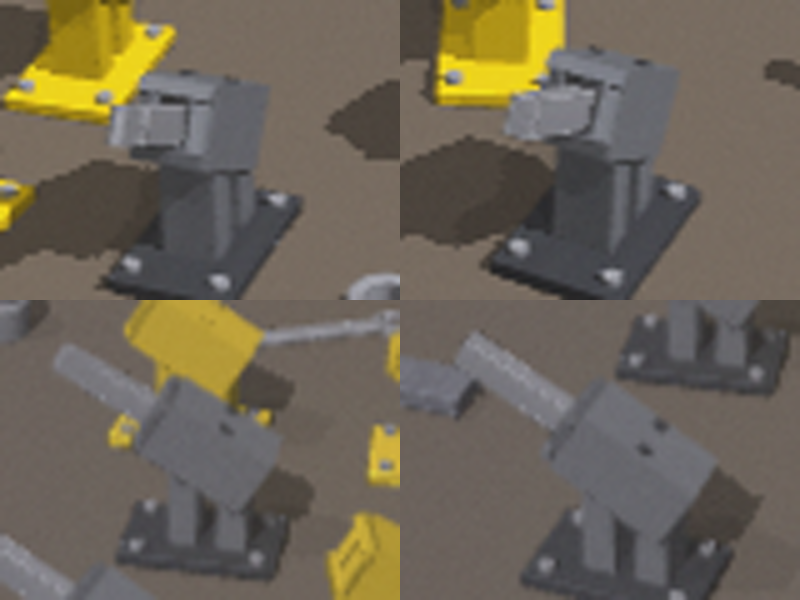

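```bash
cat > h.py <<'E'
import numpy as np, cv2
from station import r
def ray(d,u,v):
    K=d["mtx"];T=d["T"]
    c=np.array([(u-K[0,2])/K[0,0],-(v-K[1,2])/K[1,1],-1.])
    return T[:3,3],T[:3,:3]@c
def onz(d,u,v,z):
    o,w=ray(d,u,v);return o+w*(z-o[2])/w[2]
def tri(rays):
    A=np.zeros((3,3));b=np.zeros(3)
    for o,w in rays:
        w=w/np.linalg.norm(w);P=np.eye(3)-np.outer(w,w);A+=P;b+=P@o
    p=np.linalg.solve(A,b)
    res=[np.linalg.norm(np.cross(p-o,w/np.linalg.norm(w))) for o,w in rays]
    return p,res
def proj(d,p):
    q=np.linalg.inv(d["T"])@np.append(p,1);K=d["mtx"]
    return np.array([K[0,0]*q[0]/-q[2]+K[0,2],K[1,1]*-q[1]/-q[2]+K[1,2]])
def save(d,n): cv2.imwrite(n,d["img"][:,:,::-1])
E
python3 - <<'E'
from h import *
s=r.get_image("scene");t=r.get_image("side")
for n,uv in dict(L=(232,192),R=(318,208)).items(): print(n,onz(s,*uv,.105))
print("sideL",onz(t,264,180,.105),"R",onz(t,243,217,.105))
for n,uv in dict(L=(237,215),R=(321,234),collar=(273,233),yR=(302,200),yL=(181,213),yM=(214,182),oil=(402,213)).items(): print(n,onz(s,*uv,0))
E
```

```text
L [ 0.5217665 -0.0626292  0.105    ]
R [0.54481745 0.16595702 0.105     ]
sideL [ 0.49934649 -0.0491355   0.105     ] R [0.53928546 0.17332125 0.105     ]
L [ 0.47557191 -0.06890834  0.        ]
R [0.50844829 0.17281564 0.        ]
collar [0.53342371 0.04918185 0.        ]
yR [0.35809558 0.09394789 0.        ]
yL [ 0.50260183 -0.2271358   0.        ]
yM [ 0.31815244 -0.19450668  0.        ]
oil [0.36065349 0.37670793 0.        ]
```

Run:
```python
from h import *
R=np.array([[0,0,1.],[-1,0,0],[0,-1,0]])
print(r.solve_ik([.5,.05,.33],R), r.solve_ik([.5,.05,.33],R*np.array([-1,1,-1])))
r.movep([.5,.05,.33],R)
d=r.get_image("wrist");save(d,"pics/c.png");np.savez("c.npz",**d);print(r.state()["clock"],r.state()["joints"])
```

```text
[ 28.14938607   0.96430676 -10.51637511   0.         -78.51931813
  61.85061393] [  28.14938607    0.96430676  -10.51637511    0.          -78.51931813
 -118.14938607]
2.75 [ 2.80820315e+01  9.89054027e-01 -1.05179729e+01  3.87256955e-03
 -7.85187646e+01  6.18371419e+01]
```

View pics/c.png

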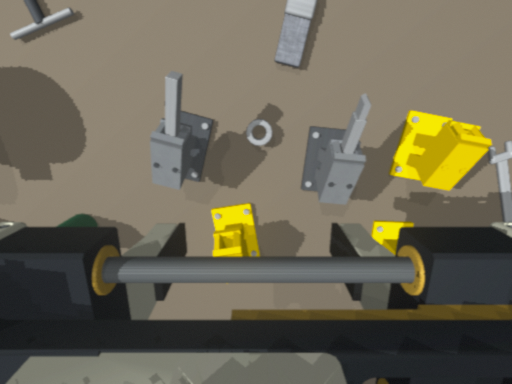

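Run:
```python
import cv2,numpy as np
a=cv2.imread("pics/c.png")
f=lambda x,y,w,h:cv2.resize(a[y:y+h,x:x+w],(400,560),interpolation=cv2.INTER_CUBIC)
cv2.imwrite("pics/d.png",np.hstack([f(130,60,100,140),f(295,80,100,140)]))
```

```text
(no output)
```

View pics/d.png

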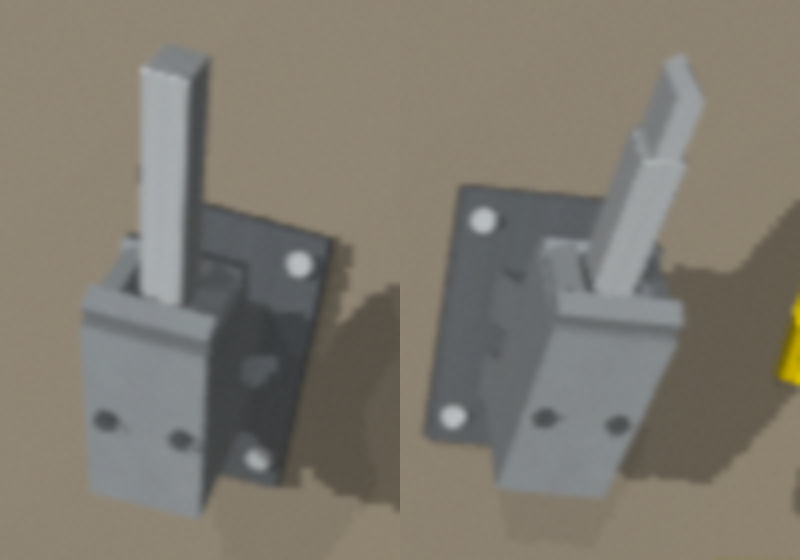

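Candidates: grey holder at scene (322,215) / wrist (172,150) has a square end sticking out, so it is the neighbour. Grey holder at scene (236,200) / wrist (340,170) has the necked pointed nose at wrist (364,97), so it is the target. The yellow ones at scene (181,200), (213,168) and (302,185) are decoys. Next I'll estimate the yaw from the base-plate bolts and take a closer view.

Run:
```python
from h import *
d=dict(np.load("c.npz"))
C=lambda x,y:((x-400)/4+295-.4,y/4+80-.4)
a=onz(d,*C(483,220),.01);b=onz(d,*C(452,415),.01);v=a-b
print(a,b,np.degrees(np.arctan2(v[1],v[0])))
# top edge of mouth: centre height 105 + 23.5*cos30
for p in [(557,320),(683,320)]: print(onz(d,*C(*p),.105+.0235*.866))
# view pose
yaw=np.arctan2(v[1],v[0])
px=np.array([np.cos(yaw)*.866,np.sin(yaw)*.866,.5]);py=np.array([-np.sin(yaw),np.cos(yaw),0]);pz=np.cross(px,py)
R=np.c_[-py,-pz,px]; print(np.linalg.det(R))
m=np.array([.52,-.06,.105])
for g,o in((.01,.12),(.06,.10),(-.03,.12)):
  for Rr in (R,np.c_[py,-pz,-px]): print(g,o,r.solve_ik(m+g*px+o*pz,Rr))
```

```text
[ 0.53042339 -0.04457717  0.01      ] [ 0.44675896 -0.0358182   0.01      ] -5.9766196017120725
[ 0.51025721 -0.04733471  0.125351  ]
[ 0.51020588 -0.08788786  0.125351  ]
0.9999560000000001
0.01 0.12 None
0.01 0.12 None
0.06 0.1 [ 20.7603393  -10.89448305 -54.68888768  35.44001654 -22.8269597
  33.16634691]
0.06 0.1 [  20.7603393   -10.89448305  -54.68888768   35.44001654  -22.8269597
 -146.83365309]
-0.03 0.12 None
-0.03 0.12 None
```

Run:
```python
from h import *
yaw=np.radians(-5.5)
px=np.array([np.cos(yaw)*.866,np.sin(yaw)*.866,.5]);py=np.array([-np.sin(yaw),np.cos(yaw),0]);pz=np.cross(px,py)
R=np.c_[-py,-pz,px]
m=np.array([.52,-.065,.105])
for o in (-.019,.04,.08):
  for g in (-.02,.0,.015,.05,.08,.1,.13,.16,.2):
    j=r.solve_ik(m+g*px+o*pz,R); print(o,g,None if j is None else np.round(j,1))
```

```text
-0.019 -0.02 None
-0.019 0.0 None
-0.019 0.015 None
-0.019 0.05 None
-0.019 0.08 None
-0.019 0.1 None
-0.019 0.13 None
-0.019 0.16 [  6.6   7.9 -48.1  53.   -7.5  26.8]
-0.019 0.2 [ 11.1  10.  -37.9  32.4 -15.4  44. ]
0.04 -0.02 None
0.04 0.0 None
0.04 0.015 None
0.04 0.05 None
0.04 0.08 [  9.7  -2.3 -57.4  53.   -9.5  24.1]
0.04 0.1 [ 12.4  -1.3 -53.3  44.3 -12.7  30.8]
0.04 0.13 [ 13.9   0.4 -47.4  35.5 -16.6  38.7]
0.04 0.16 [ 14.2   2.1 -41.7  29.4 -20.1  44.8]
0.04 0.2 [ 13.8   4.4 -34.5  23.7 -24.3  51.3]
0.08 -0.02 None
0.08 0.0 None
0.08 0.015 None
0.08 0.05 [ 17.3  -9.  -57.8  41.1 -17.1  30.2]
0.08 0.08 [ 17.6  -7.1 -52.8  35.4 -19.8  36. ]
0.08 0.1 [ 17.4  -5.8 -49.4  32.2 -21.5  39.5]
0.08 0.13 [ 17.   -3.8 -44.3  28.  -24.   44.4]
0.08 0.16 [ 16.3  -1.9 -39.3  24.6 -26.5  48.7]
0.08 0.2 [ 15.2   0.8 -32.7  20.8 -29.8  53.6]
```

The close-in poses fail from the present arm configuration, with joint 5 at its limit. I'll fit the arm's kinematics from `solve_ik` samples so I can look for other wrist branches.

```bash
cat > fitk.py <<'E'
from h import *
from scipy.spatial.transform import Rotation as Ro
from scipy.optimize import least_squares
rng=np.random.default_rng(0);S=[]
R0=np.array([[0,0,1.],[-1,0,0],[0,-1,0]])
while len(S)<60:
    p=np.array([rng.uniform(.4,.75),rng.uniform(-.4,.4),rng.uniform(.1,.5)])
    R=Ro.from_euler('xyz',rng.uniform(-45,45,3),degrees=True).as_matrix()@R0
    j=r.solve_ik(p,R)
    if j is not None: S.append((p,R,np.radians(j)))
P=np.array([s[0] for s in S]);RR=np.array([s[1] for s in S]);J=np.array([s[2] for s in S])
np.savez("smp.npz",P=P,R=RR,J=J)
# chain: rot about axis (rotvec param), trans between
ax=[[0,0,1],[0,1,0],[0,-1,0],[1,0,0],[0,-1,0],[1,0,0]]
def fk(x,J):
    n=len(J);T=np.zeros((n,3));R=np.broadcast_to(np.eye(3),(n,3,3))
    x=x.reshape(7,6)
    for i in range(7):
        T=T+R@x[i,:3]; R=R@Ro.from_rotvec(x[i,3:]).as_matrix()
        if i<6: R=R@Ro.from_rotvec(np.outer(J[:,i],ax[i])).as_matrix()
    return T,R
def res(x):
    T,R=fk(x,J);return np.r_[(T-P).ravel(),.3*(R-RR).ravel(),1e-4*x]
x0=np.zeros((7,6));x0[1,:3]=[0,-.19,.3];x0[2,:3]=[0,0,.4];x0[3,:3]=[.2,0,0];x0[4,:3]=[.2,0,0];x0[6,:3]=[.2,0,0]
x0[6,3:]=Ro.from_matrix(np.array([[0,0,1.],[-1,0,0],[0,-1,0]]).T@np.eye(3)).as_rotvec()
best=None
for k in range(8):
    Q=Ro.from_euler('x',k*45,degrees=True).as_matrix()
    # tool y -> +x
    Rt=Q@np.c_[[0,-1,0],[1,0,0],[0,0,1]]
    x1=x0.copy();x1[6,3:]=Ro.from_matrix(Rt).as_rotvec()
    s=least_squares(res,x1.ravel(),max_nfev=300)
    print(k,s.cost)
    if best is None or s.cost<best.cost:best=s
T,R=fk(best.x,J);print(abs(T-P).max(),abs(R-RR).max());print(np.round(best.x.reshape(7,6),4));np.save("fk.npy",best.x)
E
python3 fitk.py
```

```text
0 8.042777010032618e-08
1 1.4658928689028446e-07
2 2.990035341350938e-07
3 4.7277790190892484e-07
4 3.70088251966364e-07
5 1.8799011007247863e-07
6 1.7818313912474736e-07
7 6.408570642766302e-08
2.0042564466971058e-06 1.1939535392663236e-05
[[-0.0000e+00 -0.0000e+00  8.1700e-02  0.0000e+00  0.0000e+00 -9.9700e-02]
 [ 1.0000e-03 -9.5000e-03  1.1710e-01 -3.9200e-02  7.8560e-01  9.4500e-02]
 [-4.2580e-01 -1.4200e-02  4.2500e-01 -0.0000e+00  9.8730e-01 -0.0000e+00]
 [-4.6700e-02  2.3800e-02  2.2700e-01  1.6370e-01  1.3634e+00 -1.3340e-01]
 [-2.3180e-01 -7.9100e-02  1.5600e-02 -1.8880e-01 -6.1800e-01  6.0500e-02]
 [-2.4020e-01 -1.1110e-01  1.7150e-01  2.1816e+00  3.2560e-01 -6.9880e-01]
 [-8.2900e-02  0.0000e+00 -0.0000e+00 -5.4680e-01  5.4680e-01  1.5008e+00]]
```

```bash
cat > kin.py <<'E'
import numpy as np
from scipy.spatial.transform import Rotation as Ro
from scipy.optimize import least_squares
X=np.load("fk.npy").reshape(7,6)
ax=np.array([[0,0,1],[0,1,0],[0,-1,0],[1,0,0],[0,-1,0],[1,0,0]],float)
A=[Ro.from_rotvec(X[i,3:]).as_matrix() for i in range(7)]
LO=np.array([-176.03,-82.01,-58.28,-173.87,-174.79,-173.66]);HI=np.array([176.03,121.73,71.71,95.51,-.11,173.66])
def fk(jd):
    T=np.zeros(3);R=np.eye(3)
    for i in range(7):
        T=T+R@X[i,:3];R=R@A[i]
        if i<6:R=R@Ro.from_rotvec(np.radians(jd[i])*ax[i]).as_matrix()
    return T,R
def iks(p,R,n=60,seed=0,m=.5):
    rng=np.random.default_rng(seed);out=[]
    def f(j):
        t,q=fk(j);return np.r_[(t-p)*10,(q-R).ravel()]
    for k in range(n):
        s=least_squares(f,rng.uniform(LO+m,HI-m),bounds=(LO+m,HI-m),max_nfev=80)
        if s.cost<1e-8 and not any(abs(s.x-o).max()<1 for o in out): out.append(s.x)
    return out
def frame(yaw,pitch=30):
    y=np.radians(yaw);c,s=np.cos(np.radians(pitch)),np.sin(np.radians(pitch))
    px=np.array([np.cos(y)*c,np.sin(y)*c,s]);py=np.array([-np.sin(y),np.cos(y),0]);return px,py,np.cross(px,py)
E
python3 - <<'E'
from kin import *
px,py,pz=frame(-5.5);R=np.c_[-py,-pz,px];m=np.array([.52,-.065,.105])
for Rn,Rr in (("cam out",R),("cam in",np.c_[py,-pz,-px])):
  for g in (.015,.05,.10,.16):
    print(Rn,g,[np.round(o,1).tolist() for o in iks(m+g*px-.019*pz,Rr,40)])
E
```

```text
cam out 0.015 []
cam out 0.05 []
cam out 0.1 []
cam out 0.16 [[6.6, 7.9, -48.1, 52.9, -7.5, 26.8]]
cam in 0.015 []
cam in 0.05 []
cam in 0.1 []
cam in 0.16 [[6.6, 7.9, -48.1, 52.9, -7.5, -153.2]]
```

Run:
```python
import kin
from kin import *
px,py,pz=frame(-5.5);R=np.c_[-py,-pz,px];m=np.array([.52,-.065,.105])
a,b=kin.LO.copy(),kin.HI.copy()
kin.LO=np.full(6,-180.);kin.HI=np.full(6,180.)
for g in (.015,.10):
    for o in iks(m+g*px-.019*pz,R,60): print(g,np.round(o,1))
kin.LO,kin.HI=a,b
# steepness needed
for g in (.015,.05,.1):
  for d in (0,5,10,15,20,25,30,40):
    qx,_,qz=frame(-5.5,30-d)   # fingers square to a slope of 30-d
    s=iks(m+g*px-.019*qz,np.c_[-py,-qz,qx],25); print(g,d,[np.round(o,1).tolist() for o in s])
```

```text
0.015 [ 149.1 -108.7  -32.8  -43.3  161.8 -109.5]
0.015 [ 146.8 -107.7  -63.2   37.  -157.3  -30.7]
0.015 [  18.4  107.2 -117.4  -34.4  159.    36.4]
0.015 [  16.1  108.3 -146.2   40.6 -163.5  110.5]
0.1 [  10.   108.5 -125.4  -47.6  169.6   29.4]
0.1 [ 150.6 -106.8  -25.9  -32.8  158.   -99.9]
0.1 [  15.1  106.5 -153.    30.2 -159.5  100.5]
0.1 [ -29.4  106.8 -154.1  147.2  158.   -99.9]
0.1 [ 156.  -108.8  -55.1   50.3 -168.1  -24.2]
0.015 0 []
0.015 5 []
0.015 10 [[15.8, 5.5, -53.7, 30.9, -14.0, 39.7]]
0.015 15 [[17.4, 7.7, -44.1, 13.8, -25.0, 55.3]]
0.015 20 [[16.4, 9.9, -37.3, 6.7, -33.6, 62.8]]
0.015 25 [[15.1, 12.4, -31.7, 2.7, -41.2, 67.5]]
0.015 30 [[13.8, 15.0, -26.7, -0.0, -48.3, 70.7]]
0.015 40 [[11.7, 20.5, -17.8, -3.4, -61.3, 74.7]]
0.05 0 []
0.05 5 []
0.05 10 [[16.1, 6.9, -46.5, 22.4, -19.3, 48.3]]
0.05 15 [[16.1, 9.0, -38.4, 11.3, -29.0, 59.2]]
0.05 20 [[15.0, 11.3, -32.2, 5.8, -37.3, 65.2]]
0.05 25 [[13.9, 13.8, -26.8, 2.4, -44.8, 69.0]]
0.05 30 [[12.8, 16.4, -21.8, -0.0, -51.8, 71.7]]
0.05 40 [[10.9, 22.0, -12.8, -3.1, -64.8, 75.2]]
0.1 0 []
0.1 5 [[13.0, 7.1, -47.4, 33.8, -13.9, 40.2]]
0.1 10 [[14.9, 9.1, -37.6, 16.2, -25.4, 56.0]]
0.1 15 [[14.3, 11.2, -30.7, 9.0, -34.3, 63.4]]
0.1 20 [[13.3, 13.5, -24.9, 4.8, -42.3, 67.9]]
0.1 25 [[12.4, 16.0, -19.6, 2.0, -49.7, 70.9]]
0.1 30 [[11.4, 18.7, -14.7, -0.0, -56.7, 73.1]]
0.1 40 [[9.8, 24.3, -5.5, -2.8, -69.9, 75.9]]
```

Square to the slope is out of reach at the mouth, but about 10° or more steeper works. My plan:
- Pull the bar out with the steeper fingers.
- Lay it flat on free bench with the nose towards the robot.
- Regrip near the tail with the opposite tilt.
- Insert it in one go.

First, a close measuring view.

Run:
```python
from h import *
from kin import frame
px,py,pz=frame(-5.5);qx,_,qz=frame(-5.5,15)
m=np.array([.515,-.066,.105])
R=np.c_[-py,-qz,qx]
p=m+.02*px+.10*qz
print(p,r.solve_ik(p,R))
r.movep(p,R)
d=r.get_image("wrist");save(d,"pics/e.png");np.savez("e.npz",**d);print(r.state()["clock"])
a=d["img"][:,:,::-1]
cv2.imwrite("pics/e2.png",cv2.resize(a[20:220,150:400],(750,600),interpolation=cv2.INTER_CUBIC))
```

```text
[ 0.50647802 -0.06517943  0.21159258] [ 19.54374166  -3.91891563 -36.20354473   9.00493517 -44.42547892
  59.25256637]
3.5
```

View pics/e.png

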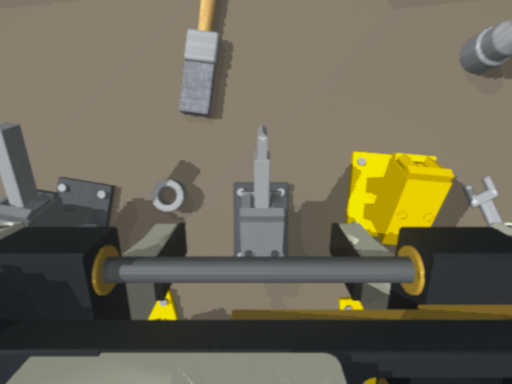

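View pics/e2.png

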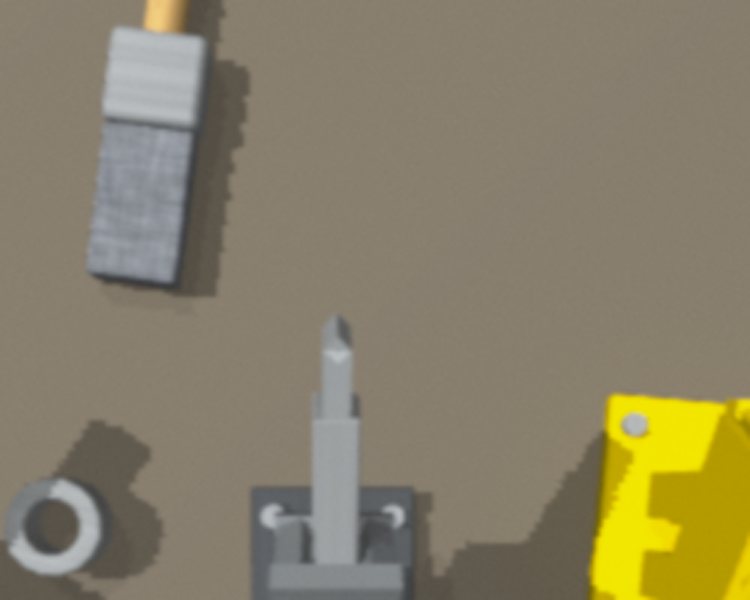

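Run:
```python
import cv2,numpy as np
a=cv2.imread("pics/c.png");b=cv2.imread("pics/e.png")
f=lambda a,x,y:cv2.resize(a[y:y+75,x:x+50],(400,600),interpolation=cv2.INTER_LANCZOS4)
im=np.hstack([f(a,330,92),f(b,237,120)])
for i in range(0,800,80): cv2.line(im,(i,0),(i,6),(0,0,255),1)
for i in range(0,600,80): cv2.line(im,(0,i),(6,i),(0,0,255),1)
cv2.imwrite("pics/f.png",im)
```

```text
(no output)
```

View pics/f.png

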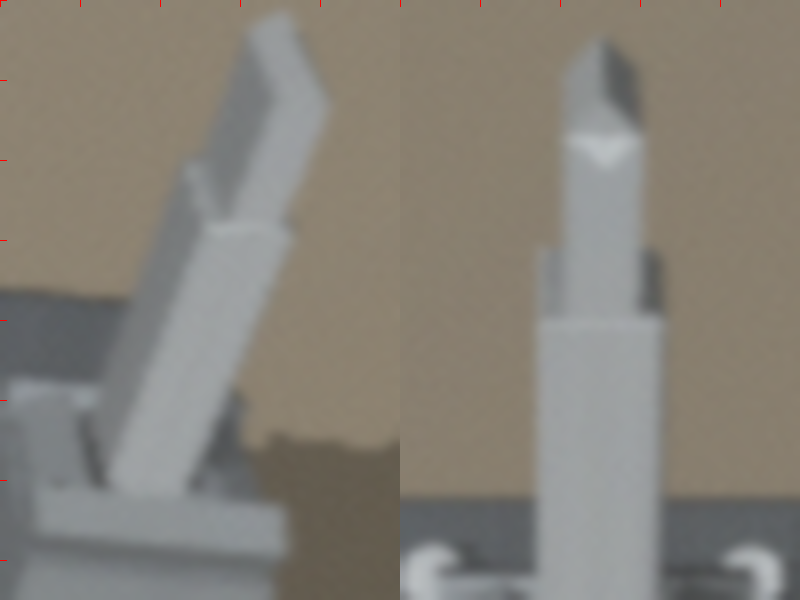

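Run:
```python
from h import *
from kin import frame
c=dict(np.load("c.npz"));e=dict(np.load("e.npz"))
C=lambda x,y:(x/8-.44+330,y/8-.44+92)
E=lambda x,y:((x-400)/8-.44+237,y/8-.44+120)
for n,a,b in(("L",(207,230),(539,320)),("R",(293,238),(663,320))):
    p,res=tri([ray(c,*C(*a)),ray(e,*E(*b))]);print(n,p,res)
# mouth top edge outer corners c (crop d) and e2
D=lambda x,y:((x-400)/4+295-.4,y/4+80-.4)
E2=lambda x,y:(x/3+150-.33,y/3+20-.33)
for n,a,b in(("mL",(38,487),(271,567)),("mR",(289,509),(404,569))):
    p,res=tri([ray(c,*C(*a)),ray(e,*E2(*b))]);print(n,p,res)
# bar sides low, e rays at c-known z: use top surface plane guesses
px,py,pz=frame(-5.5)
s=r.get_image("scene");t=r.get_image("side")
im=np.hstack([cv2.resize(q["img"][y:y+50,x:x+50,::-1],(400,400),interpolation=cv2.INTER_LANCZOS4) for q,x,y in((s,210,175),(t,230,155))])
cv2.imwrite("pics/g.png",im)
np.savez("s.npz",**s);np.savez("t.npz",**t)
```

```text
L [ 0.56051909 -0.06618475  0.13839227] [np.float64(0.00039736064907445535), np.float64(0.0003973606490745018)]
R [ 0.55928904 -0.07955646  0.13729834] [np.float64(0.00041315229484664386), np.float64(0.0004131522948465531)]
mL [ 0.51827549 -0.04882048  0.11923916] [np.float64(0.00025828427781503184), np.float64(0.00025828427781512427)]
mR [ 0.51401143 -0.09021899  0.11838319] [np.float64(0.0007267590186709684), np.float64(0.0007267590186711503)]
```

View pics/g.png

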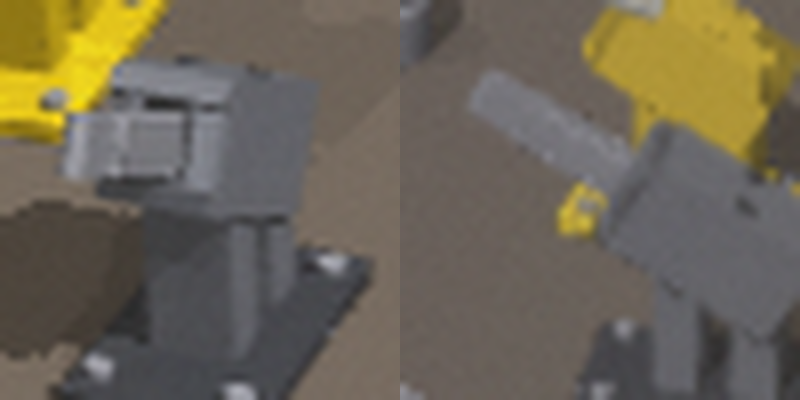

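The nose is plain now: shoulder corners at e-view about (254,160) and (270,160), with the neck and point above, up to row 124. The shoulder triangulates to 13.4 mm width, giving a mouth at about (0.522,-0.070,0.105) and yaw about -5.6°. Next, grasp 25 mm out from the mouth.

```bash
cat >> kin.py <<'E'
M=np.array([.522,-.0697,.105]);YAW=-5.6
def gp(g,delta,dist,yaw=YAW,m=None,flip=False,lift=0,pitch=30):
    "TCP pose; fingers steeper than square by delta; dist = tip beyond bar axis"
    px,py,pz=frame(yaw,pitch);qx,_,qz=frame(yaw,pitch-delta)
    p=(M if m is None else m)+g*px-(dist-lift)*qz
    R=np.c_[py,-qz,-qx] if flip else np.c_[-py,-qz,qx]
    return p,R
E
python3 - <<'E'
from h import *
from kin import *
for g in(.025,.05,.1,.14):
    print(g,r.solve_ik(*gp(g,12,.0065)))
r.move_gripper(.045)
r.movep(*gp(.025,12,.0065,lift=.05))
p,R=gp(.025,12,.0065)
print(r.line_to(p,.08,guard=6))
s=r.state();print(s["clock"],s["position"]-p,s["force"],s["wrist_torque"])
d=r.get_image("wrist");save(d,"pics/i.png")
for n in("scene","side"):
    q=r.get_image(n);save(q,f"pics/i_{n}.png")
E
python3 -c "
import cv2,numpy as np
w=cv2.imread('pics/i.png');a=cv2.imread('pics/i_scene.png');b=cv2.imread('pics/i_side.png')
f=lambda im,x,y,w,h:cv2.resize(im[y:y+h,x:x+w],(400,300),interpolation=cv2.INTER_CUBIC)
cv2.imwrite('pics/i2.png',np.vstack([np.hstack([f(a,190,150,100,75),f(b,220,135,100,75)]),np.hstack([f(w,0,0,512,384),f(w,160,100,200,150)])]))"
```

```text
0.025 [ 16.87365464   5.63118648 -45.92883267  17.81391457 -22.71329848
  52.01341608]
0.05 [ 16.06156389   6.69298886 -41.68385171  15.29721588 -25.61682538
  55.45235898]
0.1 [ 14.40421117   8.96448752 -33.61826453  11.85076918 -30.98094206
  60.70389134]
0.14 [ 13.17338664  10.92128972 -27.36379956   9.97851174 -35.02464238
  63.88670501]
False
5.6 [0.00040848 0.00010821 0.00075317] [-0.60818787 -0.11965921  0.57924058] [0.0227819  1.15277976 0.01831766]
```

View pics/i2.png

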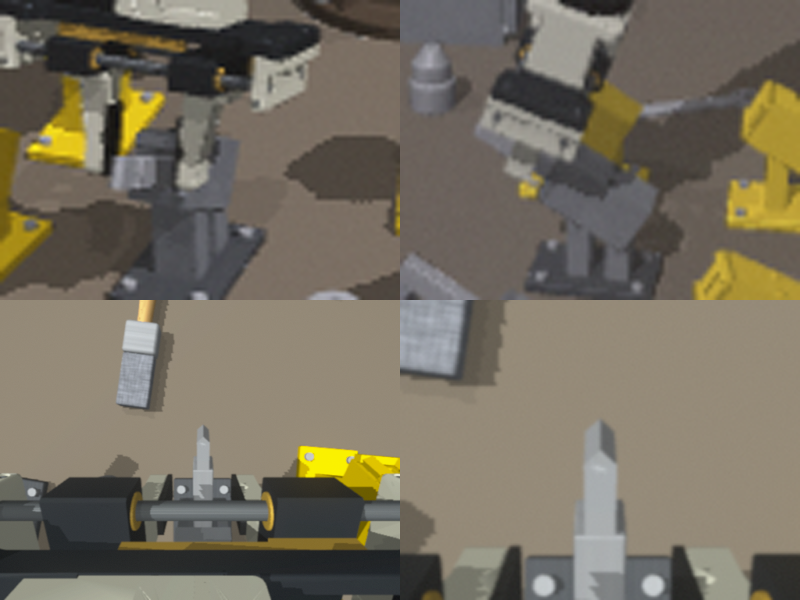

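The fingers straddle the bar symmetrically (bar at wrist column ~260). Close, then check the forces.

Run:
```python
from h import *
from kin import *
f0=r.state()["force"]
r.move_gripper(0.0,50)
s=r.state();print(s["clock"],s["opening"],s["force"]-f0,s["wrist_torque"],s["position"])
px,py,pz=frame(YAW)
F=s["force"]-f0;print("F px,py,pz",F@px,F@py,F@pz)
np.savez("grip.npz",p=s["position"],R=s["tcp_rot"],f0=f0)
hit=r.line_to(gp(.035,12,.0065)[0],.04,guard=40)
s=r.state();F=s["force"]-f0;print(hit,s["clock"],s["opening"],"F",F@px,F@py,F@pz,s["position"]-gp(.035,12,.0065)[0])
```

```text
6.3667 0.013446110134939734 [ 0.18164121  1.15133191 -0.65129168] [0.14636517 1.37454073 0.04350938] [ 0.54543647 -0.07203842  0.1112304 ]
F px,py,pz -0.26638891370414214 1.1635621350147225 -0.5982471385430232
False 6.7667 0.013701142428080005 F 0.34909953946665767 0.35936953848761505 0.3028938977040355 [0.00085921 0.00011559 0.00045284]
```

```bash
python3 - <<'E'
from h import *
from kin import *
px,py,pz=frame(YAW);f0=np.load("grip.npz")["f0"]
for g in (.08,.14):
    p=gp(g,12,.0065)[0]
    hit=r.line_to(p,.06,guard=40)
    s=r.state();F=s["force"]-f0;print(hit,s["clock"],s["opening"],"F",F@px,F@py,F@pz,s["position"]-p)
for n in("wrist","scene","side"):
    q=r.get_image(n);save(q,f"pics/j_{n}.png");np.savez(f"j_{n}.npz",**q)
E
python3 -c "
import cv2,numpy as np
w,a,b=[cv2.imread(f'pics/j_{n}.png') for n in('wrist','scene','side')]
f=lambda im,x,y,w,h:cv2.resize(im[y:y+h,x:x+w],(400,300),interpolation=cv2.INTER_CUBIC)
cv2.imwrite('pics/j2.png',np.vstack([np.hstack([f(a,180,150,120,90),f(b,200,110,120,90)]),np.hstack([f(w,0,0,512,384),f(a,0,0,512,384)])]))"
```

```text
False 7.6667 0.013761694710393823 F 0.13792958328982174 1.7054630900822532 -2.2272484471674057 [-2.45837640e-04 -3.12476279e-05 -1.77528801e-04]
False 8.8167 0.013694432580831946 F -1.8252217737856524 1.5412629136095073 -2.3813956706455013 [-5.31216265e-04 -6.27355392e-05 -3.55482661e-04]
```

View pics/j2.png

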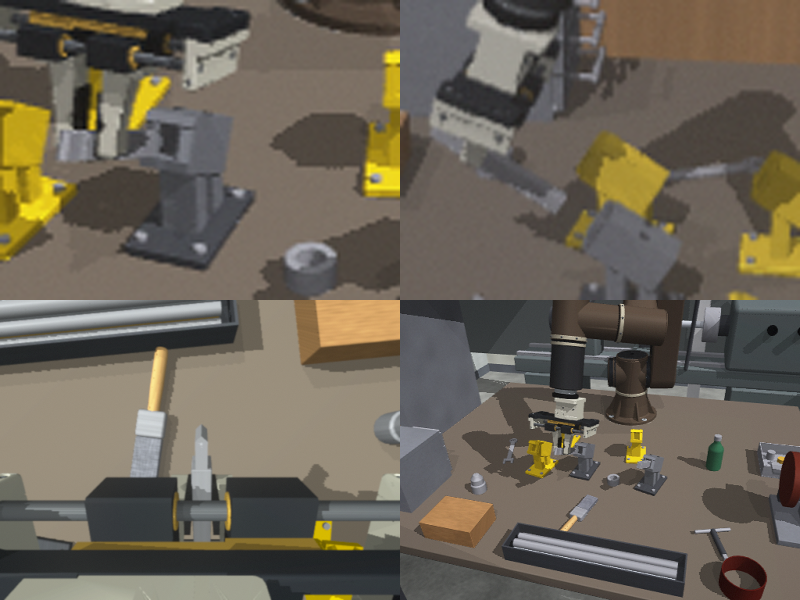

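The bar is fully out and straight in the fingers. Next I'll find a free bench spot by locating the brush, chuck and yellow base in view e.

Run:
```python
from h import *
e=dict(np.load("e.npz"));s=dict(np.load("s.npz"))
for n,u in dict(brushL=(180,110),brushR=(212,114),brushTopR=(218,32),brushTopL=(190,30),yel_tl=(350,155),yel_tr=(440,155),chuck=(472,70)).items(): print(n,onz(e,*u,.005)[:2])
for n,u in dict(block_tr=(118,272),block_br=(96,308),tray_tl=(145,292),tray_bl=(135,325),chuck=(101,245)).items(): print(n,onz(s,*u,.0)[:2])
```

```text
brushL [0.64594244 0.02573443]
brushR [ 0.63659791 -0.01593023]
brushTopR [ 0.74232543 -0.03461887]
brushTopL [0.74847793 0.00175418]
yel_tl [ 0.56493538 -0.1931433 ]
yel_tr [ 0.55335194 -0.31221915]
chuck [ 0.66067762 -0.36300954]
block_tr [ 0.76926744 -0.27474424]
block_br [ 0.88557086 -0.26183326]
tray_tl [ 0.81514281 -0.18010363]
tray_bl [ 0.90846269 -0.15539187]
chuck [ 0.68641612 -0.37140802]
```

```bash
python3 - <<'E'
from h import *
from kin import *
bc=np.array([.68,-.14,.010])
p1,R1=gp(-.025,-12,.0065,m=bc+[0,0,.06],flip=True,pitch=0)
up=np.array([.665,-.13,.26])
print(r.solve_ik(up,gp(0,12,0)[1]),r.solve_ik(up,R1),r.solve_ik(p1,R1))
p2,_=gp(-.025,-12,.0065,m=bc,flip=True,pitch=0)
r.line_to(up,.15)
r.movep(up,R1)
r.line_to(p1,.15)
s=r.state();print(s["clock"],s["joints"],p1-s["position"])
for n in("scene","side"):
    q=r.get_image(n);save(q,f"pics/k_{n}.png");np.savez(f"k_{n}.npz",**q)
E
python3 -c "
import cv2,numpy as np
a,b=[cv2.imread(f'pics/k_{n}.png') for n in('scene','side')]
f=lambda im,x,y,w,h:cv2.resize(im[y:y+h,x:x+w],(400,300),interpolation=cv2.INTER_CUBIC)
cv2.imwrite('pics/k2.png',np.hstack([f(a,100,160,160,120),f(b,140,90,160,120)]))"
```

```text
[  7.68701725   9.31858141 -14.81281787   5.44564322 -48.44919113
  73.72372389] [   6.85866794   12.60865342   -8.32684226    3.05280198  -57.37612477
 -103.84158804] [   6.14792682   22.21313111  -23.67676016    4.52686866  -32.43539095
 -105.32106592]
13.8917 [   6.14914713   22.15851704  -23.62068133    4.53888257  -32.45365323
 -105.31951313] [-7.22638253e-04 -4.39957780e-05 -1.01684312e-03]
```

View pics/k2.png

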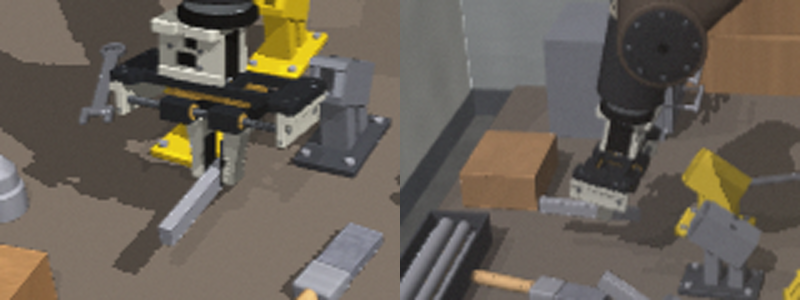

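The bar is level, with its square tail away from the robot, over free bench. Lowering with a guard.

```bash
python3 - <<'E'
from h import *
from kin import *
bc=np.array([.68,-.14,.010])
g=lambda h:gp(-.025,-12,.0065,m=bc+[0,0,h],flip=True,pitch=0)[0]
f0=r.state()["force"]
r.line_to(g(.006),.08)
hit=r.line_to(g(-.003),.02,guard=4)
s=r.state();print(hit,s["clock"],s["position"],s["position"]-g(0),s["force"]-f0,s["wrist_torque"])
for n in("scene","side"):
    q=r.get_image(n);save(q,f"pics/l_{n}.png");np.savez(f"l_{n}.npz",**q)
E
python3 -c "
import cv2,numpy as np
a,b=[cv2.imread(f'pics/l_{n}.png') for n in('scene','side')]
f=lambda im,x,y,w,h:cv2.resize(im[y:y+h,x:x+w],(400,300),interpolation=cv2.INTER_CUBIC)
cv2.imwrite('pics/l2.png',np.hstack([f(a,150,200,80,60),f(b,180,140,80,60)]))"
```

```text
True 15.1833 [ 0.65707419 -0.13759733  0.00442322] [6.09897789e-04 9.49693438e-05 7.81179908e-04] [-2.10164717  0.5119677   6.57087792] [0.17666345 0.82481981 0.11955286]
```

View pics/l2.png

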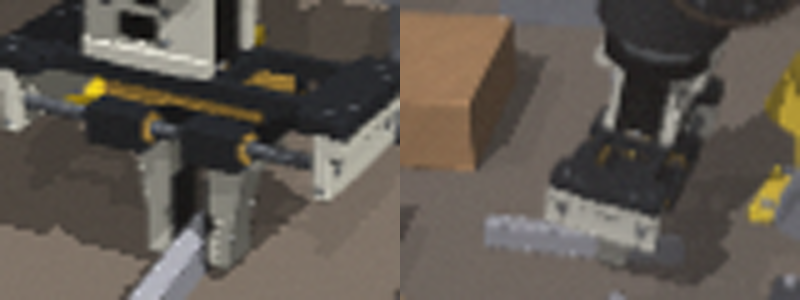

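Run:
```python
from h import *
from kin import *
bc=np.array([.68,-.14,.010])
r.move_gripper(.04)
s=r.state();p=s["position"];f=s["tcp_rot"][:,1]
r.line_to(p-.045*f,.15)
d=r.get_image("wrist");save(d,"pics/m_w.png");np.savez("m_w.npz",**d)
p2,R2=gp(.040,12,.007,m=bc,flip=True,pitch=0,lift=.04)
print(r.solve_ik(p2,R2),r.state()["joints"])
r.movep(p2,R2)
d=r.get_image("wrist");save(d,"pics/m.png");np.savez("m.npz",**d);print(r.state()["clock"])
s=r.get_image("scene");save(s,"pics/m_s.png")
w=cv2.imread("pics/m.png");v=cv2.imread("pics/m_w.png")
cv2.imwrite("pics/m2.png",np.hstack([cv2.resize(v,(400,300)),cv2.resize(w,(400,300))]))
```

```text
[  2.82324457  41.4542677   11.38145704  -1.83709252 -71.81017672
 -97.66807709] [   6.33396029   22.67812844  -25.93495199    4.93486856  -29.786454
 -105.99464427]
17.25
```

View pics/m2.png

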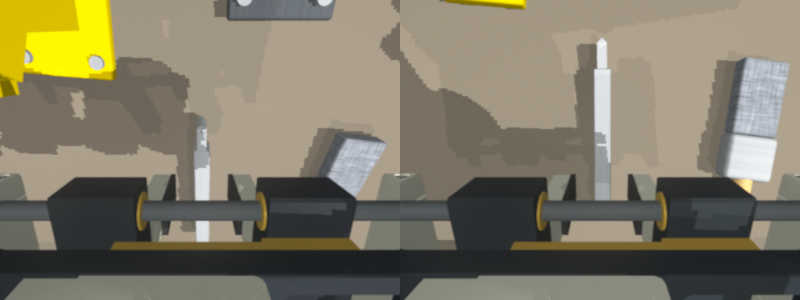

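View pics/m_s.png

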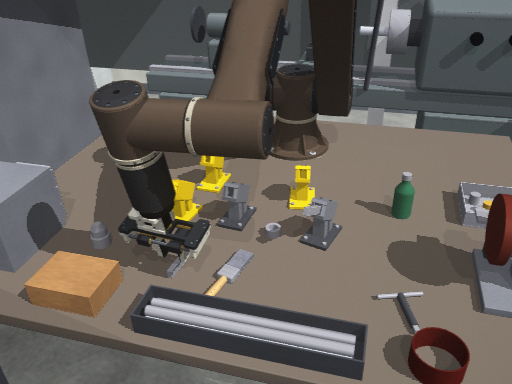

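The bar lies flat and centred between the fingers (nose at m-view about (257,51), axis straight down the column). Descend and grip near the tail.

Run:
```python
from h import *
from kin import *
bc=np.array([.68,-.14,.010])
gg=lambda d,l:gp(.040,12,d,m=bc,flip=True,pitch=0,lift=l)
p2,R2=gg(.007,0)
hit=r.line_to(p2,.06,guard=8)
s=r.state();print(hit,s["clock"],s["position"]-p2,s["force"])
r.move_gripper(0,60)
s=r.state();print(s["opening"],s["force"])
up=s["position"]+[0,0,.12]
r.line_to(up,.2)
d=r.get_image("wrist");save(d,"pics/n_w.png");np.savez("n_w.npz",**d)
for n in("scene","side"):
    q=r.get_image(n);save(q,f"pics/n_{n}.png");np.savez(f"n_{n}.npz",**q)
print(r.state()["opening"],r.state()["clock"])
a,b,w=[cv2.imread(f'pics/n_{n}.png') for n in('scene','side','w')]
f=lambda im,x,y,w,h:cv2.resize(im[y:y+h,x:x+w],(400,300),interpolation=cv2.INTER_CUBIC)
cv2.imwrite('pics/n2.png',np.vstack([np.hstack([f(a,130,160,120,90),f(b,160,90,120,90)]),np.hstack([f(w,0,0,512,384),f(w,206,0,100,75)])]))
# IK for insertion
for g in (.20,.14,.11,.08,.05,.035):
    print(g,np.round(r.solve_ik(*gp(g,12,.007,flip=True)) if r.solve_ik(*gp(g,12,.007,flip=True)) is not None else 0,1))
```

```text
False 18.1167 [ 1.43698682e-04 -3.31762602e-05 -1.19345395e-04] [ 0.06686161 -0.0790896  -0.11227898]
0.013270806942091476 [0.53261214 0.00618277 0.31696482]
0.013756934554906427 19.575
0.2 [  11.5   14.1  -18.1    8.   -40.8 -112.4]
0.14 [  13.2   11.   -27.4   10.   -35.  -116.1]
0.11 [  14.1    9.5  -32.1   11.3  -31.9 -118.4]
0.08 [  15.     8.1  -36.8   13.1  -28.8 -121.2]
0.05 [  16.     6.7  -41.7   15.3  -25.5 -124.6]
0.035 [  16.5    6.1  -44.2   16.8  -23.8 -126.6]
```

View pics/n2.png

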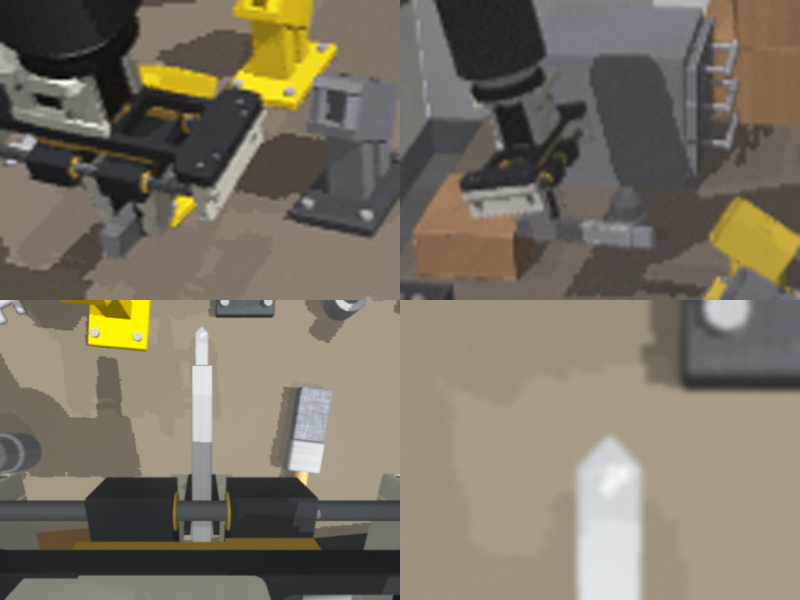

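Run:
```python
from h import *
from kin import *
p,R=gp(.16,12,.007,flip=True)
r.line_to([.70,-.10,.22],.25,rotation=R)
r.movep(p,R)
p,R=gp(.13,12,.007,flip=True)
r.line_to(p,.1)
s=r.state();print(s["clock"],s["position"]-p,abs(s["tcp_rot"]-R).max())
d=r.get_image("wrist");save(d,"pics/o_w.png");np.savez("o_w.npz",**d)
for n in("scene","side"):
    q=r.get_image(n);save(q,f"pics/o_{n}.png");np.savez(f"o_{n}.npz",**q)
a,b,w=[cv2.imread(f'pics/o_{n}.png') for n in('scene','side','w')]
f=lambda im,x,y,w,h:cv2.resize(im[y:y+h,x:x+w],(400,300),interpolation=cv2.INTER_LANCZOS4)
cv2.imwrite('pics/o2.png',np.vstack([np.hstack([f(a,200,165,80,60),f(b,205,135,80,60)]),np.hstack([f(w,0,0,512,384),f(w,206,60,100,75)])]))
```

```text
21.0417 [ 0.00120732 -0.0001131   0.00048216] 0.0006957857764923192
```

View pics/o2.png

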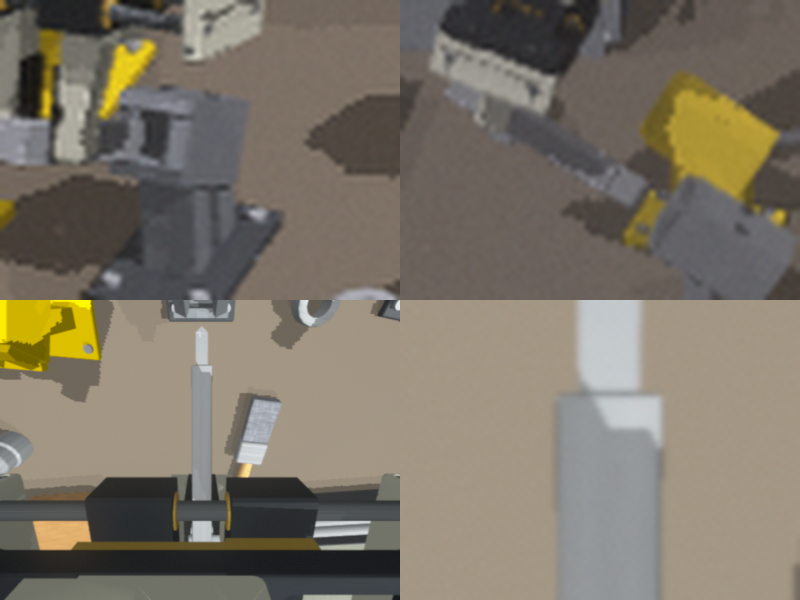

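The nose lines up with the mouth (wrist: nose column ~257, mouth centre ~257) and the bar runs parallel to the block in the side view. Inserting in guarded stages.

Run:
```python
from h import *
from kin import *
px,py,pz=frame(YAW)
f0=r.state()["force"];t0=r.state()["wrist_torque"]
for g in (.115,.10,.085,.07,.055):
    p,R=gp(g,12,.007,flip=True)
    hit=r.line_to(p,.04,guard=15)
    s=r.state();F=s["force"]-f0;e=s["position"]-p
    print(g,hit,round(s["clock"],2),"F",np.round([F@px,F@py,F@pz],1),"e",np.round([e@px*1e3,e@py*1e3,e@pz*1e3],2),"T",np.round(s["wrist_torque"]-t0,2),s["opening"])
    if hit: break
```

```text
0.115 False 21.72 F [ 0.3  0.2 -1. ] e [-0.    0.05  0.14] T [-0.04 -0.01  0.03] 0.013528960931909835
0.1 False 22.24 F [ 0.2 -0.1 -1.5] e [0.04 0.06 0.1 ] T [-0.04 -0.04  0.01] 0.013157723034953498
0.085 False 22.77 F [0.7 0.4 0.1] e [0.   0.02 0.09] T [-0.01  0.02  0.01] 0.013467150656105325
0.07 False 23.29 F [ 0.6  0.7 -0.5] e [-0.02  0.04  0.08] T [-0.03 -0.05  0.06] 0.013555359215497897
0.055 False 23.82 F [-0.2  0.9 -0.9] e [-0.04  0.06  0.07] T [-0.04  0.01 -0.  ] 0.013368660175211846
```

Run:
```python
from h import *
from kin import *
px,py,pz=frame(YAW)
f0=r.state()["force"]
for g,gd in ((.047,20),(.030,20)):
    p,R=gp(g,12,.007,flip=True)
    hit=r.line_to(p,.03,guard=gd)
    s=r.state();F=s["force"]-f0;e=s["position"]-p
    print(g,hit,round(s["clock"],2),"F",np.round([F@px,F@py,F@pz],1),"e",np.round([e@px*1e3,e@py*1e3,e@pz*1e3],2),s["opening"],"g=",g+e@px)
    if hit: break
for n in("wrist","scene","side"):
    q=r.get_image(n);save(q,f"pics/q_{n}.png");np.savez(f"q_{n}.npz",**q)
a,b,w=[cv2.imread(f'pics/q_{n}.png') for n in('scene','side','wrist')]
f=lambda im,x,y,w,h:cv2.resize(im[y:y+h,x:x+w],(400,300),interpolation=cv2.INTER_LANCZOS4)
cv2.imwrite('pics/q2.png',np.vstack([np.hstack([f(a,190,155,80,60),f(b,225,145,80,60)]),np.hstack([f(w,0,0,512,384),f(w,206,80,100,75)])]))
```

```text
0.047 False 24.23 F [ 0.5  0.1 -0.1] e [-0.2  -0.04  0.01] 0.013402977212270425 g= 0.04680310042278581
0.03 True 24.78 F [ 4.8 -4.   1. ] e [6.46 1.32 0.62] 0.01365608428806364 g= 0.036461024373475696
```

View pics/q2.png

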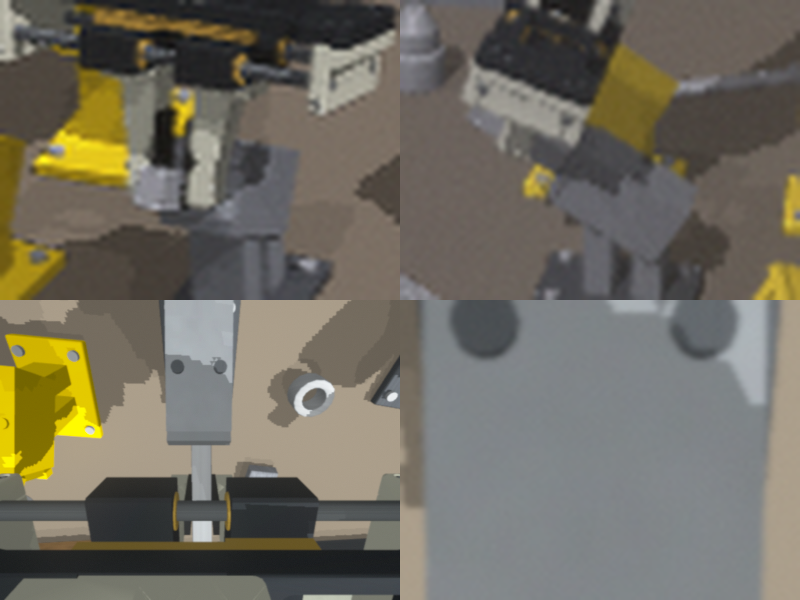

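It stopped at g≈36 mm against something firm, and the fingers are still well clear of the mouth. I'll push once more to confirm it's the bottom rather than binding.

Run:
```python
from h import *
from kin import *
px,py,pz=frame(YAW)
p,R=gp(.042,12,.007,flip=True)
def rep(t,p,g,f0):
    s=r.state();F=s["force"]-f0;e=s["position"]-p
    print(t,round(s["clock"],2),"F",np.round([F@px,F@py,F@pz],1),"e",np.round([e@px*1e3,e@py*1e3,e@pz*1e3],2),s["opening"],"g=",round(g+e@px,4))
f0=r.state()["force"]*0
rep("now",*((gp(.0365,12,.007,flip=True)[0],.0365,f0)))
# back off 2 mm square on the line, and press again
p=gp(.0385,12,.007,flip=True)[0];r.line_to(p,.03);rep("back",p,.0385,f0)
p=gp(.028,12,.007,flip=True)[0];h=r.line_to(p,.02,guard=30);rep(h,p,.028,f0)
```

```text
now 24.93 F [ 2.9 -4.   0.1] e [0.01 1.28 0.56] 0.013408480776037245 g= 0.0365
back 25.2 F [-1.2  0.2 -0.9] e [-0.26 -0.11 -0.04] 0.013611332915716876 g= 0.0382
False 25.88 F [ 20.1 -12.2  -5.1] e [8.12 1.74 1.  ] 0.013776246060708573 g= 0.0361
```

It's firm at the same depth (36.1–36.5 mm) under about 20 N. I'll relax, let go, back off and measure how far it sticks out.

Run:
```python
from h import *
from kin import *
px,py,pz=frame(YAW)
p,R=gp(.0363,12,.007,flip=True);r.line_to(p,.03)
s=r.state();print(s["force"],s["position"]-p)
r.move_gripper(.04)
p,R=gp(.05,12,.007,flip=True,lift=.10)
r.line_to(gp(.0363,12,.007,flip=True,lift=.05)[0],.12)
qx,_,qz=frame(YAW,15);R2=np.c_[-py,-qz,qx];pp=np.array([.515,-.066,.105])+.02*px+.10*qz
r.movep(*gp(.06,12,.007,flip=True,lift=.10))
r.movep(pp,R2)
for n in("wrist","scene","side"):
    q=r.get_image(n);save(q,f"pics/u_{n}.png");np.savez(f"u_{n}.npz",**q)
print(r.state()["clock"])
a,b,w=[cv2.imread(f'pics/u_{n}.png') for n in('scene','side','wrist')]
f=lambda im,x,y,w,h:cv2.resize(im[y:y+h,x:x+w],(400,300),interpolation=cv2.INTER_LANCZOS4)
cv2.imwrite('pics/u2.png',np.vstack([np.hstack([f(a,196,168,80,60),f(b,225,145,80,60)]),np.hstack([f(w,0,0,512,384),f(w,212,140,100,75)])]))
```

```text
[ 2.69528223 -0.37671289  0.15596368] [0.00037737 0.00029221 0.0001602 ]
30.6917
```

View pics/u2.png

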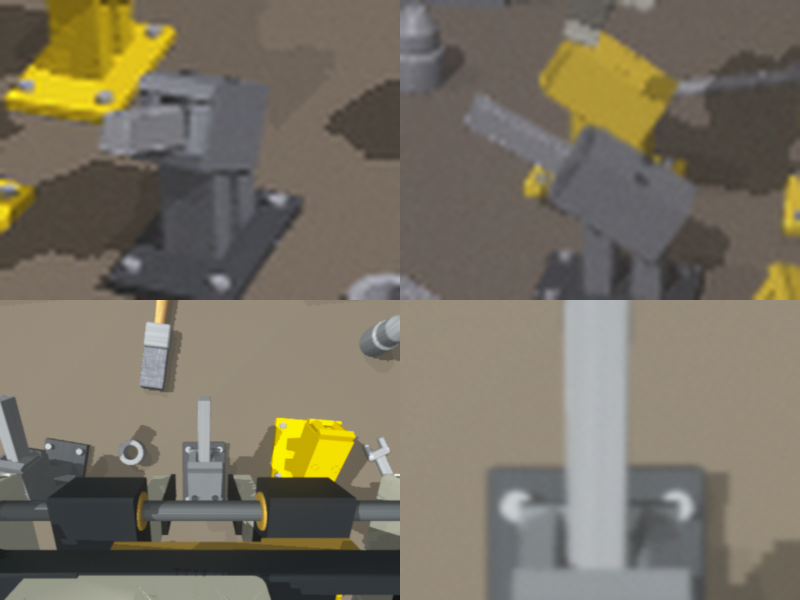

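Square tail out, nose hidden, everything else where it was. Next I'll compare the tail's observed corners with where they should project at 75 mm.

Run:
```python
from h import *
from kin import *
px,py,pz=frame(YAW)
w=dict(np.load("u_wrist.npz"));e=dict(np.load("e.npz"));t=dict(np.load("u_side.npz"));s=dict(np.load("u_scene.npz"))
m=np.array([.5218,-.0695,.1045])
print("e shoulder chk",[proj(e,m+.05*px+.01*pz+k*.007*py) for k in(1,-1)])
for L in (.070,.075,.08,.085):
  print(L,"wr top",[np.round(proj(w,m+L*px+.01*pz-.0012*pz+k*.007*py),1) for k in(1,-1)],"bot",np.round(proj(w,m+L*px-.0112*pz),1),"side top",np.round(proj(t,m+L*px+.009*pz+.007*py),1),"bot",np.round(proj(t,m+L*px-.011*pz+.007*py),1))
b=t["img"][:,:,::-1];a=w["img"][:,:,::-1]
f=lambda im,x,y:cv2.resize(im[y:y+37,x:x+50],(400,296),interpolation=cv2.INTER_LANCZOS4)
cv2.imwrite('pics/v.png',np.hstack([f(a,237,110),f(b,230,150)]))
```

```text
e shoulder chk [array([253.90665982, 159.92093048]), array([270.09047264, 159.93357243])]
0.07 wr top [array([254. , 136.6]), array([270.9, 136.6])] bot [262.2 128.3] side top [241.1 165. ] bot [238.3 169.2]
0.075 wr top [array([254. , 130.8]), array([271.1, 130.8])] bot [262.2 122.9] side top [239.8 164.2] bot [237.  168.4]
0.08 wr top [array([253.9, 124.9]), array([271.2, 124.9])] bot [262.3 117.3] side top [238.5 163.4] bot [235.8 167.7]
0.085 wr top [array([253.9, 118.8]), array([271.4, 118.8])] bot [262.3 111.5] side top [237.3 162.6] bot [234.5 166.9]
```

View pics/v.png

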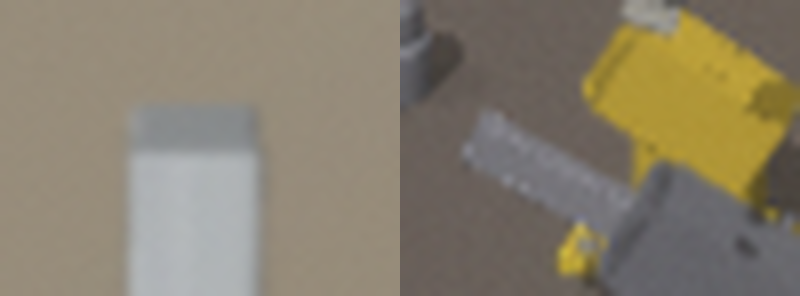

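The views put the tail at 73–77 mm, which is within calibration. With time in hand I'll press the tail face with closed fingers to make sure it's home.

Run:
```python
from h import *
from kin import *
px,py,pz=frame(YAW);qx,_,qz=frame(YAW,22)
r.move_gripper(0.0,20)
a=gp(.12,8,.004,lift=.06)
print(r.solve_ik(*a),r.solve_ik(*gp(.12,8,.004)),r.solve_ik(*gp(.076,8,.004)))
r.movep(*a)
r.line_to(gp(.12,8,.004)[0],.15)
f0=r.state()["force"]
def rep(t,g):
    p=gp(g,8,.004)[0];s=r.state();F=s["force"]-f0;e=s["position"]-p
    print(t,round(s["clock"],2),"F",np.round([F@px,F@py,F@pz],1),"e",np.round([e@px*1e3,e@py*1e3,e@pz*1e3],2),"g=",round(g+e@px,4))
rep("pre",.12)
r.line_to(gp(.095,8,.004)[0],.08);rep("near",.095)
h=r.line_to(gp(.078,8,.004)[0],.02,guard=4);rep(h,.078)
h=r.line_to(gp(.074,8,.004)[0],.02,guard=28);rep(h,.074)
```

```text
[ 15.59535022   2.43944733 -33.12784653  13.80864069 -34.57250671
  58.78323252] [ 14.23033857   7.957272   -36.14559136  16.81334419 -26.06153329
  56.32518265] [ 15.24210418   5.87879393 -43.81951449  21.83060736 -21.00307874
  50.05317142]
pre 32.55 F [0. 0. 0.] e [0.09 0.   0.54] g= 0.1201
near 33.01 F [ 0.6 -0.4 -0.3] e [0.93 0.23 0.84] g= 0.0959
True 33.62 F [ 2.6 -0.6  1.2] e [6.11 0.54 0.04] g= 0.0841
False 34.25 F [20.1 -6.4 -2.9] e [9.03 2.62 1.5 ] g= 0.083
```

Contact came at 84 mm, less the 9.5 mm half-finger, so the tail is at about 74.5 mm. It held firm at 20 N, so the bar is home. Retreat and take a last look.

Run:
```python
from h import *
from kin import *
r.line_to(gp(.11,8,.004)[0],.06)
r.line_to(gp(.12,8,.004,lift=.08)[0],.15)
qx,_,qz=frame(YAW,15);px,py,pz=frame(YAW)
r.movep(np.array([.515,-.066,.105])+.02*px+.10*qz,np.c_[-py,-qz,qx])
w=r.get_image("wrist")
save(w,"pics/w_wrist.png")
R=np.array([[0,0,1.],[-1,0,0],[0,-1,0]])
r.movep([.5,-.05,.40],R)
r.dwell(.3)
for n in("scene","side"):
    q=r.get_image(n);save(q,f"pics/w_{n}.png")
print(r.state()["clock"],r.state()["force"])
a,b,w=[cv2.imread(f'pics/w_{n}.png') for n in('scene','side','wrist')]
f=lambda im,x,y,w,h:cv2.resize(im[y:y+h,x:x+w],(400,300),interpolation=cv2.INTER_CUBIC)
cv2.imwrite('pics/w2.png',np.vstack([np.hstack([f(a,0,0,512,384),f(b,0,0,512,384)]),np.hstack([f(w,0,0,512,384),f(w,212,110,80,60)])]))
```

```text
37.3917 [-0.24016428 -0.80651143  0.46244023]
```

View pics/w2.png

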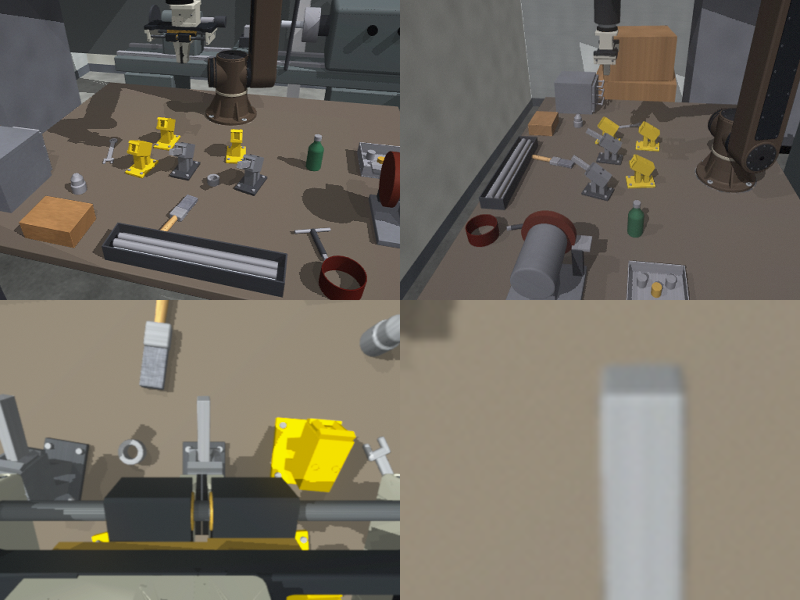

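The tail is out square (wrist about (260,128)), the bystanders haven't moved, and the robot is clear. Handing in.

```bash
python3 -c "
from station import r
r.finish_job();print(r.state()['clock'])"
```

```text
the job is handed in; nothing more can be done
the job is handed in; nothing more can be done
```

The tool is back in the same holder nose first, with only its square tail sticking out, and I handed the job in at about 37 s of the 61 s. The arm could not reach square to the slope at the mouth. Instead I pulled the bar out with the fingers 12° steeper and half-turned it, then laid it on free bench and regripped it near the tail. From there I slid it in, let go, and pressed the tail with closed fingers.

- **Fully home:** the push stopped at the same depth twice (36.1–36.5 mm). The later press on the tail met it about 74.5 mm from the mouth and held under about 20 N, against 75 mm expected.
- **Where the checks differed:** the two camera views put the tail at about 73 to 77 mm. They disagree by a few millimetres, partly calibration (about 2 mm) and perhaps a slight droop. I went by the contact readings. The first contact on insertion came about 3.5 mm deeper than planned, which I put down to where the bar was gripped.
- **Surroundings:** in the last pictures the neighbouring tool and the other items looked unmoved. The robot was touching nothing, and no force reading I took went above about 25 N.

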